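# Walk the tube block round to the evaporator fence

### The arm

A 6-joint arm with a two-finger parallel gripper is mounted at the origin on the work surface. World frame = base frame: x ahead of the robot, y to its left, z up, the work surface at z = 0. Lengths are in mm, angles in rad, forces in N, time in s.
With the tool pointing down it reaches from about 300 to 750 mm from the base axis. Payload 8.5 kg.
Tool frame: the origin (TCP) lies at the very end of the fingers, on their centre line; the grasp point (between the pads) lies 19 mm behind it (r.hold_point_z is the distance from the TCP to the grasp point, in mm); z points along the fingers, y is the direction in which the jaws open and shut (so a half turn about z gives the same grasp; the last joint's range is limited). The gripper opens to 85 mm and grips with 20 to 120 N. Pads are 22 mm wide; open, the fingers measure 114 mm over their backs; the gripper's body (76 mm by 85 mm) begins 54 mm behind the grasp point. The pads swing forward as they close: fully open they stand 13 mm farther back than shut.
Start: joints at [-0.215, 0.381, 1.297, -0, 1.464, -0.215], TCP at [549.982, 0.002, 231.322] pointing down, gripper open.
Joint ranges: [-3.11, 3.11], [-0.89, 2.33], [0.22, 2.48], [-1.42, 4.56], [0.17, 2.85], [-2.88, 2.88]. Speed limits (rad/s): [2.39, 2.39, 3.14, 3.14, 3.14, 3.14].

### API

Orientations are given as a 3x3 rotation matrix whose columns are the frame's x, y, z axes.
In Python, from station import sensors, vision, job, r gives the robot as it stands.
- The arm moves only by the shell command python3 -m pendant 'ROWS' [FORCE]. ROWS is JSON, one flat list of numbers, 7 for each row, row after row: the turn, a rotation vector about the tool's x, y, z in units of 6 degrees (1.0 is 6 degrees), then the shift along the tool's x, y, z in units of 50 mm (1.0 is 50 mm), then the opening in per cent of the stroke, from 0 (shut) to 100 (fully open). In form: [rx, ry, rz, dx, dy, dz, grip, rx, ry, rz, dx, dy, dz, grip, ...]. A call has 1 to 10 rows; each row is the pose to reach, as a shift and turn from the pose commanded when the call began, along the tool's axes at that moment; what a row does not reach only later rows make up. A row lasts 1/10 s, in which the tool goes at most 50 mm and 8.59 degrees, less where a joint would pass 70% of its speed; a pose out of reach is approached as far as the arm can. A call with a gripper value outside its range is refused whole. The fingers move at their own pace and stop on an object; FORCE is the grip in N (left out, the last holds). Time passes only in rows, so rows that repeat a pose let the fingers close. It gives the time, the measured TCP pose, the force and the opening at its end, in the units of the state.
- sensors.observe(): the state, without advancing time (a new reading comes with each control period).
- vision.get_image(name): name is "scene" or "side" or "wrist"; returns a dict with "frame" (420x560x3 uint8, red, green, blue), "fx", "fy", "cx", "cy" (pixels), "pose" (4x4, takes a point from camera to world coordinates). Camera axes: x right, y down, z forward; pixel columns grow to the right and rows downward; lengths in mm; the calibration is good to about 2 mm. A picture is of the moment at which its call begins. There is no depth.
- job.job_done(): hands the job in, once; it reports no verdict.
The state is a dict: "t": time; "joint_pos": joint angles; "joint_velocities": joint speeds; "tau": joint torques, N m; "position": TCP position; "eef_rot": TCP orientation; "force": force on the tool from outside, world axes, zero at the start; "moment": the same for the moment, N m; "grip_width": finger opening in mm.
Only numpy, scipy, OpenCV 4.12 (cv2) and the standard library are available. Lean on these libraries where they do the work, as an engineer would, in place of code of your own. Each camera call takes 0.05 s, during which the arm holds its last target.

### The job

The heavy tube block stands askew in front of the evaporator stand. With the fingertips only, walk it round on the bench by pushing its corners in turn, never gripping, lifting or tipping it, until its window slots face away from the fence and its plain back sits flat against the fence, with no part of the block sticking out past either end of the fence. Push smoothly rather than shoving, keep the fingers off the vials so that they stay in their wells, leave everything else on the bench where it is, and finish clear of it all.

Things in the scene. Friction and masses are not known exactly. Their poses are not given: they have to be found in the camera images.
- block: heavy aluminium tube block, 96 (x) by 136 (y) by 50 mm tall, 1.2 to 1.9 kg, loose, on a foot 68 x 100 mm, 6 mm high (its sides overhang the foot: push higher than 8 mm above the bench). Origin: centre of its underside. Its -x side has four upright window slots 8 mm wide, open at the top, its +x side is the plain back. Eight 18 mm wells; four hold vials, whose tops are 64 mm above the bench. It slides at 6 to 14 N
- stand: evaporator stand, fixed to the bench, with an upright steel fence 200 mm long (y), 40 mm tall. Origin: at the bench, mid-length, on the fence's face. +x points from that face into the stand (foot 150 mm deep, column 235 mm high, gas head swung to the back right, 84 mm up). The block belongs on the -x side with its back on the fence: block and stand then have the same yaw
- block_back_left (a point): corner point of the block's plain back: block frame x = 48, y = 68, 28 mm above the bench
- block_back_right (a point): the other corner point of the plain back: block frame x = 48, y = -68, 28 mm above the bench
- block_window (a point): middle of the window face: block frame x = -48, y = 0, 28 mm above the bench
- vial0: amber glass vial, 15.4 mm across, 50 mm tall, 20 g, standing loose in a well (floor 14 mm above the bench) at block frame x = -13, y = -45 mm; origin under its foot
- vial1: amber glass vial, 15.4 mm across, 50 mm tall, 20 g, standing loose in a well (floor 14 mm above the bench) at block frame x = -13, y = 15 mm; origin under its foot
- vial2: amber glass vial, 15.4 mm across, 50 mm tall, 20 g, standing loose in a well (floor 14 mm above the bench) at block frame x = 23, y = -15 mm; origin under its foot
- vial3: amber glass vial, 15.4 mm across, 50 mm tall, 20 g, standing loose in a well (floor 14 mm above the bench) at block frame x = 23, y = 45 mm; origin under its foot
- beaker: empty glass beaker, 68 mm across, 75 mm tall, a bystander; origin at its underside centre
- wash_bottle: white plastic wash bottle with red cap and bent spout, 66 mm across, 195 mm tall, a bystander; origin at its underside centre
- media_bottle: glass bottle with blue cap, 70 mm across, 145 mm tall, a bystander; origin at its underside centre
- jar: small white plastic jar, 52 mm across, 65 mm tall, a bystander; origin at its underside centre
- dish: covered petri dish, 92 mm across, 18 mm tall, a bystander; origin at its underside centre
- pipette: grey hand pipette lying on the bench, 250 mm long along its x, 25 mm tall, a bystander; origin at its underside

How it is judged:
By the outcome, as a careful person would: the job done as asked, in the order asked, and still so for the second after the job is handed in, with the robot touching nothing.
It also fails if it takes over 72 s, if anything falls off the work surface, if the arm or the gripper's body presses on something with over 40 N, if the wrist force passes 120 N, or if a joint passes its speed limit or range.

## Working session

There is one attempt and no reset: what is moved stays moved. The work goes in short steps, Python scripts to look and compute and a shell command to move; the robot and the scene stay as the last step left them, time stands still between calls to the robot, and variables do not carry over. Pictures are saved under pics/ and viewed, and the job is handed in when it is done.

```bash
ls; mkdir -p pics
cat > h.py <<'E'
import numpy as np, cv2
from station import sensors, vision, job, r
def snap(n,fn):
    d=vision.get_image(n); cv2.imwrite('pics/'+fn,cv2.cvtColor(d['frame'],cv2.COLOR_RGB2BGR))
    np.savez('pics/'+fn+'.npz',**{k:np.array(v) for k,v in d.items()}); return d
def pix(d,P):
    T=np.linalg.inv(d['pose']);P=np.atleast_2d(P);c=P@T[:3,:3].T+T[:3,3]
    return np.c_[d['fx']*c[:,0]/c[:,2]+d['cx'],d['fy']*c[:,1]/c[:,2]+d['cy']]
def ray(d,u,v,z):
    w=np.array([(u-d['cx'])/d['fx'],(v-d['cy'])/d['fy'],1]);T=d['pose'];w=T[:3,:3]@w;o=T[:3,3]
    return o+w*(z-o[2])/w[2]
E
python3 - <<'E'
from h import *
for n in ('scene','side','wrist'):
    d=snap(n,n+'0.png'); print(n,d['pose'].round(2).tolist(),d['fx'],d['cx'],d['cy'])
s=sensors.observe();print(s)
E
```

```text
pics
scene [[0.52, 0.71, -0.49, 1033.31], [0.86, -0.43, 0.29, -252.61], [-0.0, -0.57, -0.82, 808.71], [0.0, 0.0, 0.0, 1.0]] 381.53915739051655 273.65650546133446 206.0940539181752
side [[0.99, -0.1, 0.09, 498.81], [-0.14, -0.66, 0.73, -668.53], [-0.02, -0.74, -0.67, 684.55], [0.0, 0.0, 0.0, 1.0]] 398.51597817482406 281.2492091795828 209.6731855335939
wrist [[1.0, -0.0, -0.0, 549.93], [-0.0, -0.95, -0.3, 77.51], [-0.0, 0.3, -0.95, 373.46], [0.0, 0.0, 0.0, 1.0]] 343.9204291151684 276.76970753287446 209.50617127868915
{'t': 0.15, 'joint_pos': array([-2.15284188e-01,  3.81099873e-01,  1.29801623e+00,  1.97148433e-05,
        1.46360721e+00, -2.15317539e-01]), 'joint_velocities': array([ 0.00052389, -0.00236054, -0.00215206, -0.0003818 ,  0.00098766,
       -0.00041694]), 'tau': array([ 1.94521621e-03, -4.48624384e+01, -2.31344014e+01, -1.86937300e-04,
        3.77541786e-03, -1.65174959e-05]), 'position': array([5.49791347e+02, 5.71549303e-02, 2.30845875e+02]), 'eef_rot': array([[-3.10876235e-05,  9.99999394e-01, -1.10036813e-03],
       [ 9.99999966e-01,  3.13744916e-05,  2.60685648e-04],
       [ 2.60720013e-04, -1.10035999e-03, -9.99999361e-01]]), 'force': array([-0.5071745 ,  0.25963198, -0.3211482 ]), 'moment': array([-0.00298873, -0.00930655,  0.000908  ]), 'grip_width': 85.70155842110132}
```

View pics/scene0.png

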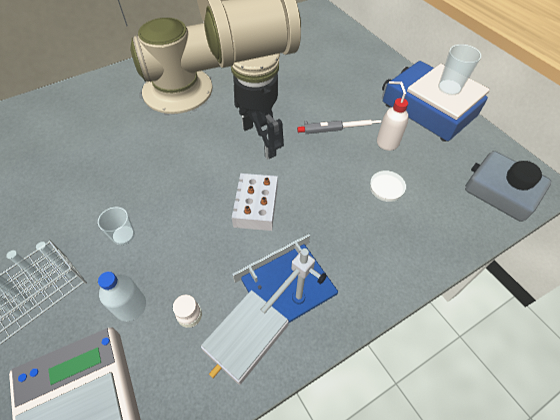

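View pics/side0.png

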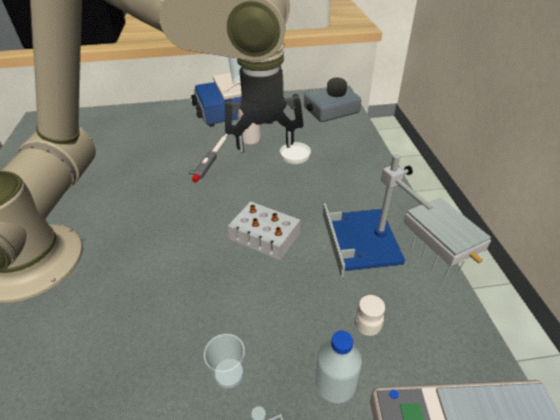

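View pics/wrist0.png

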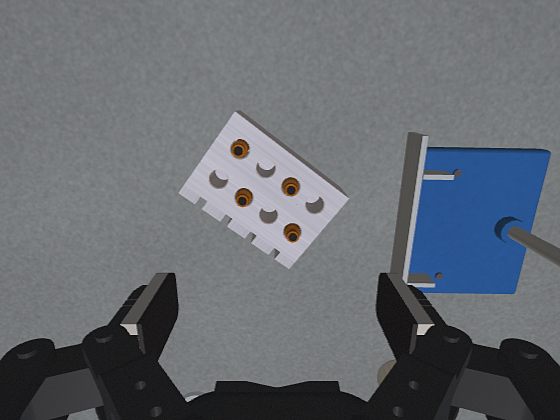

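Run:
```python
import cv2
a=cv2.imread('pics/wrist0.png')[90:310,160:560]
cv2.imwrite('pics/w0z.png',cv2.resize(a,None,fx=2,fy=2,interpolation=cv2.INTER_CUBIC))
```

```text
(no output)
```

View pics/w0z.png

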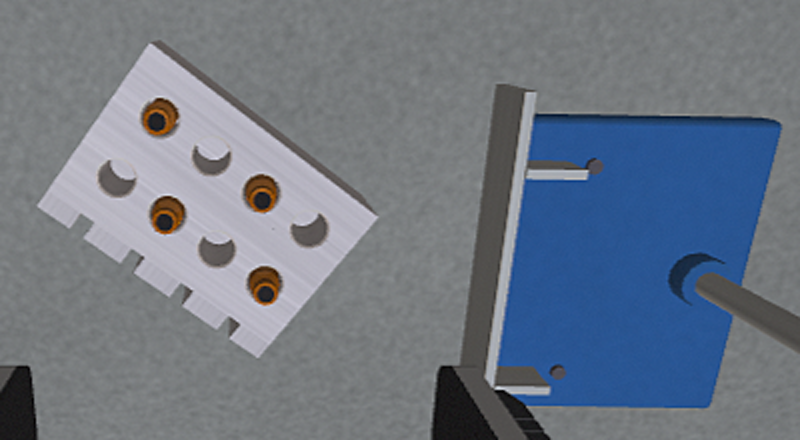

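```bash
cat > fit.py <<'E'
from h import *
from scipy.optimize import least_squares
# block: local pts of top corners, z=50: BL, BR, WR, WL
LB=np.array([[48,68,50],[48,-68,50],[-48,-68,50],[-48,68,50.]])
def world(p,L):
    c,s=np.cos(p[2]),np.sin(p[2]);L=np.array(L,float)
    return np.c_[p[0]+c*L[:,0]-s*L[:,1],p[1]+s*L[:,0]+c*L[:,1],L[:,2]]
def fit(d,L,uv,p0):
    f=least_squares(lambda p:(pix(d,world(p,L))-uv).ravel(),p0);return f.x,f.fun.round(1)
def load(fn):
    z=np.load('pics/'+fn+'.npz');return {k:(z[k] if z[k].ndim else float(z[k])) for k in z}
E
python3 - <<'E'
from fit import *
d=load('wrist0.png')
uv=np.array([[237.5,111.5],[348.5,197.5],[290,268],[179,192.5]])
b,r1=fit(d,LB,uv,[550,100,.5]);print(b,r1,world(b,LB))
print([ray(d,422.5,136,40),ray(d,408.5,132.5,0),ray(d,404,282.5,40),ray(d,391,272,0)])
E
```

```text
[537.90272509 -11.09945664   0.92021118] [-1.4 -0.9  1.5  0.7 -0.3  0.7  0.2 -0.1] [[512.86441888  68.27990605  50.        ]
 [621.0836359  -14.0887838   50.        ]
 [562.9410313  -90.47881934  50.        ]
 [454.72181428  -8.11012949  50.        ]]
[array([688.3587864 ,  44.57858157,  40.        ]), array([689.61519471,  44.29848518,   0.        ]), array([ 688.24666299, -112.49065833,   40.        ]), array([ 687.52991797, -120.97974567,    0.        ])]
```

Run:
```python
import cv2
a=cv2.imread('pics/side0.png')[180:300,210:420]
cv2.imwrite('pics/s0z.png',cv2.resize(a,None,fx=3.8,fy=3.8,interpolation=cv2.INTER_CUBIC))
a=cv2.imread('pics/scene0.png')[160:320,200:360]
cv2.imwrite('pics/c0z.png',cv2.resize(a,None,fx=3.7,fy=3.7,interpolation=cv2.INTER_CUBIC))
```

```text
(no output)
```

View pics/s0z.png

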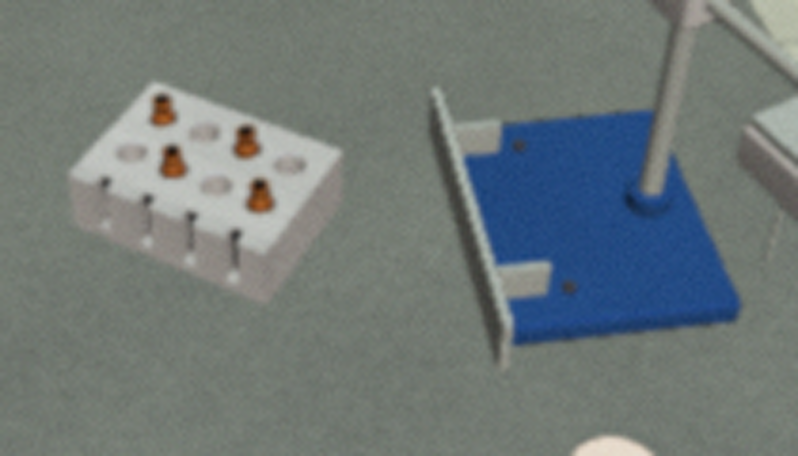

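View pics/c0z.png

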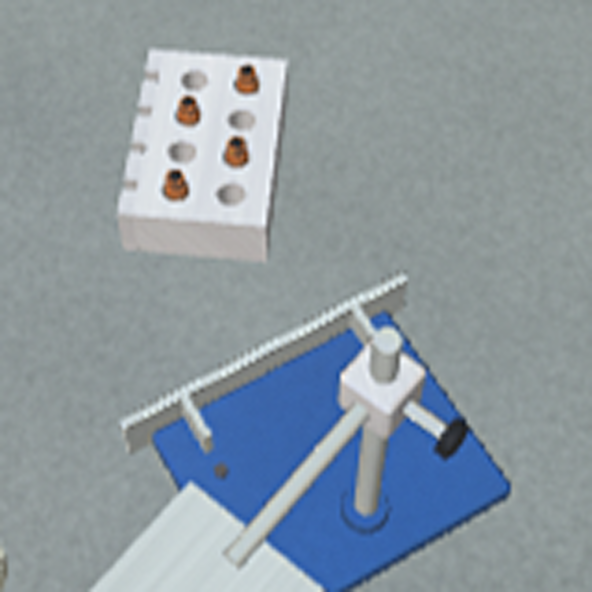

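```bash
cat > ov.py <<'E'
from fit import *
import sys
def ov(fn,b,f,out,crop,k):
    d=load(fn);a=cv2.imread('pics/'+fn);x0,y0,x1,y1=crop
    a=cv2.resize(a[y0:y1,x0:x1],None,fx=k,fy=k,interpolation=cv2.INTER_CUBIC)
    def pl(P,c):
        q=((pix(d,P)-[x0,y0]+.5)*k).astype(np.int32);cv2.polylines(a,[q.reshape(-1,1,2)],False,c,1)
    if b is not None: 
        pl(world(b,LB[[0,1,2,3,0]]),(0,255,0))
        for i in range(4): pl(world(b,[LB[i],LB[i]*[1,1,.12]]),(0,255,0))
    pl(world(f,[[0,100,40],[0,-100,40],[0,-100,0],[0,100,0],[0,100,40]]),(0,0,255))
    cv2.imwrite('pics/'+out,a)
E
python3 - <<'E'
from ov import *
b=[537.9,-11.1,.920];f=[688.3,-55.5,-.003]
ov('side0.png',b,f,'o1.png',(210,180,420,300),3.8)
ov('scene0.png',b,f,'o2.png',(200,160,360,320),3.7)
ov('wrist0.png',b,f,'o3.png',(160,90,560,310),2)
E
```

```text
(no output)
```

View pics/o1.png

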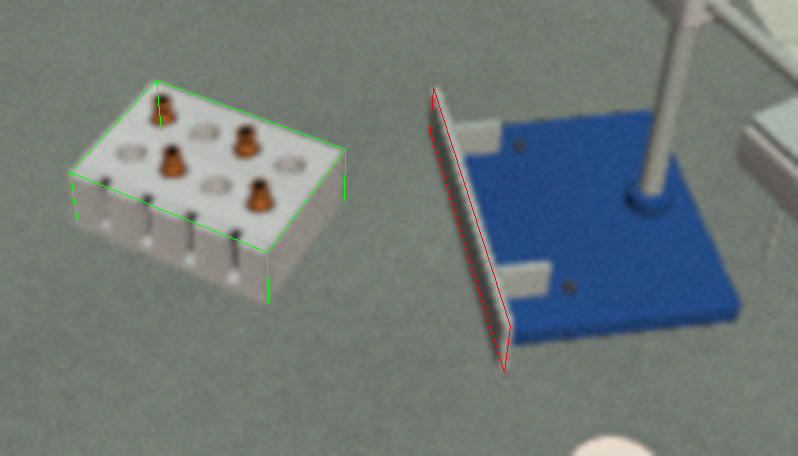

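View pics/o2.png

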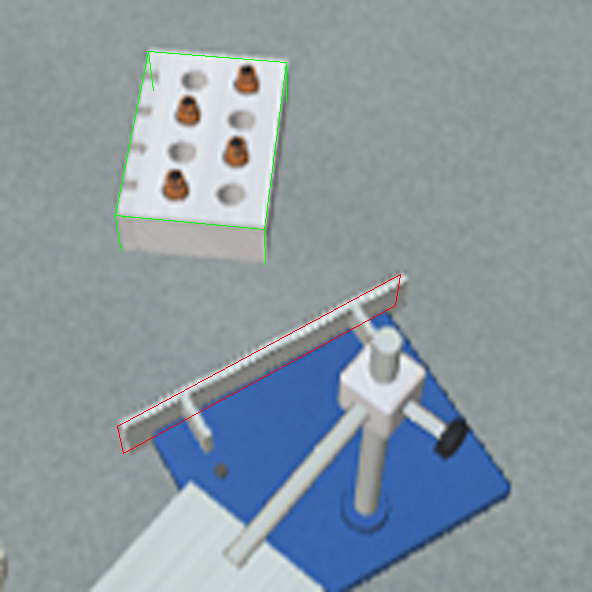

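View pics/o3.png

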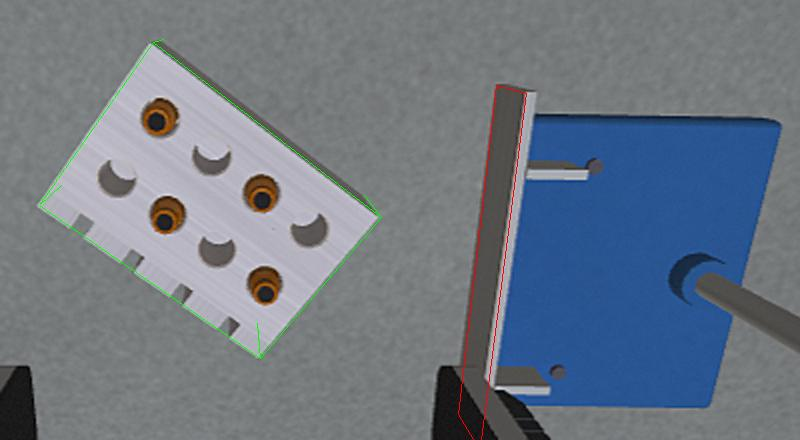

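```bash
python3 -m pendant '[0,0,-1.2,0.2,-0.18,0,0, 0,0,-2.4,0.4,-0.36,0,0, 0,0,-3.6,0.6,-0.54,0.1,0, 0,0,-4.8,0.8,-0.72,0.2,0, 0,0,-6,1.0,-0.9,0.5,0, 0,0,-7.2,1.2,-1.08,0.9,0, 0,0,-8.2,1.35,-1.2,1.3,0, 0,0,-8.8,1.42,-1.28,1.7,0, 0,0,-8.8,1.42,-1.28,2.0,0, 0,0,-8.8,1.42,-1.28,2.0,0]' 20
python3 - <<'E'
from h import *
for n in ('wrist','side','scene'): snap(n,n+'1.png')
a=[cv2.imread(f'pics/{n}1.png') for n in('wrist','side')]
cv2.imwrite('pics/m1.png',cv2.resize(np.hstack(a),None,fx=.71,fy=.71))
E
```

```text
t: 1.15
position: [484.9, 71.2, 129.7]
eef_rot: [[-0.797, 0.604, -0.004], [0.604, 0.797, 0.0], [0.003, -0.002, -1.0]]
force: [-0.5, 0.2, 1.1]
grip_width: -0.1
```

View pics/m1.png

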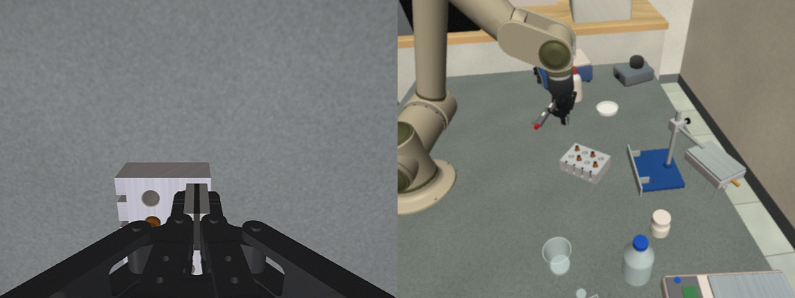

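```bash
python3 -m pendant '[0,0,0,0,0,0.4,0, 0,0,0,0,0,0.8,0, 0,0,0,0,0,1.2,0, 0,0,0,0,0,1.6,0, 0,0,0,0,0,1.9,0, 0,0,0,0,0,2.15,0, 0,0,0,0,0,2.3,0, 0,0,0,0,0,2.3,0]'
python3 -m pendant '[0,0,0,-0.05,0.02,0,0, 0,0,0,-0.1,0.03,0,0, 0,0,0,-0.14,0.03,0,0, 0,0,0,-0.18,0.03,0,0, 0,0,0,-0.2,0.03,0,0]'
python3 - <<'E'
from h import *
d=snap('wrist','wrist2.png');snap('side','side2.png')
print(sensors.observe()['force'])
a=[cv2.imread(f'pics/{n}2.png') for n in('wrist',)]+[cv2.resize(cv2.imread('pics/side2.png')[130:290,180:393],(560,420))]
cv2.imwrite('pics/m2.png',cv2.resize(np.hstack(a),None,fx=.71,fy=.71))
for t in np.arange(1,11)*.03:
    c,s=np.cos(t),np.sin(t);print(round(np.degrees(t)/6,2),round((-79+79*c-74*s)/50,3),round((-74+79*s+74*c)/50,3))
E
```

```text
t: 2.1
position: [486.1, 70.9, 16.2]
eef_rot: [[-0.796, 0.605, -0.0], [0.605, 0.796, 0.0], [0.0, -0.0, -1.0]]
force: [-0.6, 0.1, -0.0]
grip_width: 0.1
t: 2.6
position: [495.1, 66.0, 16.5]
eef_rot: [[-0.796, 0.605, 0.0], [0.605, 0.796, -0.0], [-0.0, 0.0, -1.0]]
force: [-0.7, -0.2, 0.3]
grip_width: 0.2
[-0.47709603 -0.11178911  0.27880645]
0.29 -0.045 0.047
0.57 -0.092 0.092
0.86 -0.139 0.136
1.15 -0.189 0.179
1.43 -0.239 0.219
1.72 -0.29 0.259
2.01 -0.343 0.297
2.29 -0.397 0.333
2.58 -0.452 0.368
2.86 -0.508 0.401
```

View pics/m2.png

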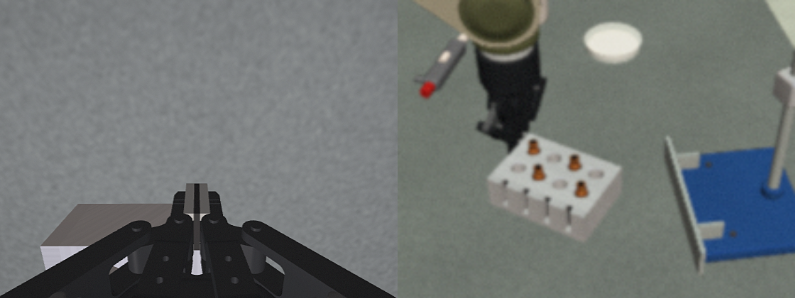

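```bash
python3 -m pendant '[0,0,0.15,-0.04,0.01,0,0, 0,0,0.4,-0.09,0.05,0,0, 0,0,0.7,-0.14,0.09,0,0, 0,0,1.0,-0.19,0.14,0,0, 0,0,1.3,-0.25,0.18,0,0, 0,0,1.6,-0.3,0.22,0,0, 0,0,1.9,-0.36,0.26,0,0, 0,0,2.2,-0.42,0.3,0,0, 0,0,2.5,-0.48,0.34,0,0, 0,0,2.86,-0.54,0.38,0,0]'
python3 - <<'E'
from h import *
snap('side','side3.png');snap('scene','scene3.png')
a=[cv2.resize(cv2.imread('pics/side3.png')[160:310,190:390],(560,420)),cv2.resize(cv2.imread('pics/scene3.png')[100:310,180:460],(560,420))]
cv2.imwrite('pics/m3.png',cv2.resize(np.hstack(a),None,fx=.71,fy=.71))
E
```

```text
t: 3.7
position: [526.4, 66.3, 16.3]
eef_rot: [[-0.581, 0.814, -0.004], [0.814, 0.581, 0.002], [0.004, -0.002, -1.0]]
force: [-4.5, 7.4, 4.9]
grip_width: 0.3
```

View pics/m3.png

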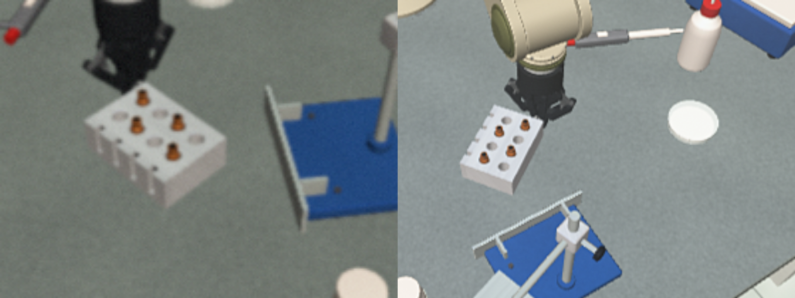

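Run:
```python
from ov import *
d=load('side3.png')
b,e=fit(d,LB[[3,2,1]],np.array([[233.8,221.4],[272,244.5],[303.2,228.9]]),[545,-20,.7]);print(b,e)
f=[688.3,-55.5,-.003]
ov('side3.png',b,f,'o3a.png',(190,160,390,310),3)
ov('scene3.png',b,f,'o3b.png',(180,150,380,300),3)
P=np.array([526.4,66.3]);c,s=np.cos(b[2]),np.sin(b[2]);q=P-b[:2];print('tool in body',c*q[0]+s*q[1],-s*q[0]+c*q[1])
cv2.imwrite('pics/o3.png',cv2.resize(np.vstack([cv2.imread('pics/o3a.png'),cv2.imread('pics/o3b.png')]),None,fx=.66,fy=.66))
```

```text
[545.01227026 -13.73868689   0.63481053] [-1.3 -3.2  0.7  4.6  0.5 -2.3]
tool in body 32.4786359819663 75.48341677178001
```

View pics/o3.png

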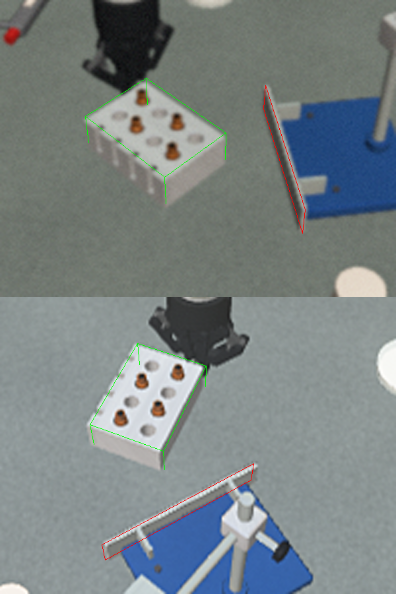

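```bash
python3 -m pendant '[0,0,0.29,-0.05,0.04,0,0, 0,0,0.57,-0.1,0.08,0,0, 0,0,0.86,-0.15,0.12,0,0, 0,0,1.15,-0.2,0.16,0,0, 0,0,1.43,-0.25,0.2,0,0, 0,0,1.72,-0.3,0.24,0,0, 0,0,2.0,-0.35,0.28,0,0, 0,0,2.3,-0.41,0.31,0,0, 0,0,2.58,-0.46,0.35,0,0, 0,0,2.86,-0.52,0.38,0,0]'
cat > st.py <<'E'
import sys
from ov import *
k=sys.argv[1]
for n in ('side','scene'): snap(n,n+k+'.png')
a=[cv2.resize(cv2.imread(f'pics/side{k}.png')[160:310,210:410],(800,600)),cv2.resize(cv2.imread(f'pics/scene{k}.png')[150:300,190:390],(800,600))]
cv2.imwrite(f'pics/ms{k}.png',a[0]);cv2.imwrite(f'pics/mc{k}.png',a[1])
E
python3 st.py 4
```

```text
t: 4.8
position: [557.7, 56.3, 16.3]
eef_rot: [[-0.315, 0.949, -0.002], [0.949, 0.315, 0.002], [0.003, -0.001, -1.0]]
force: [-2.2, 9.2, 1.8]
grip_width: 0.6
```

View pics/ms4.png

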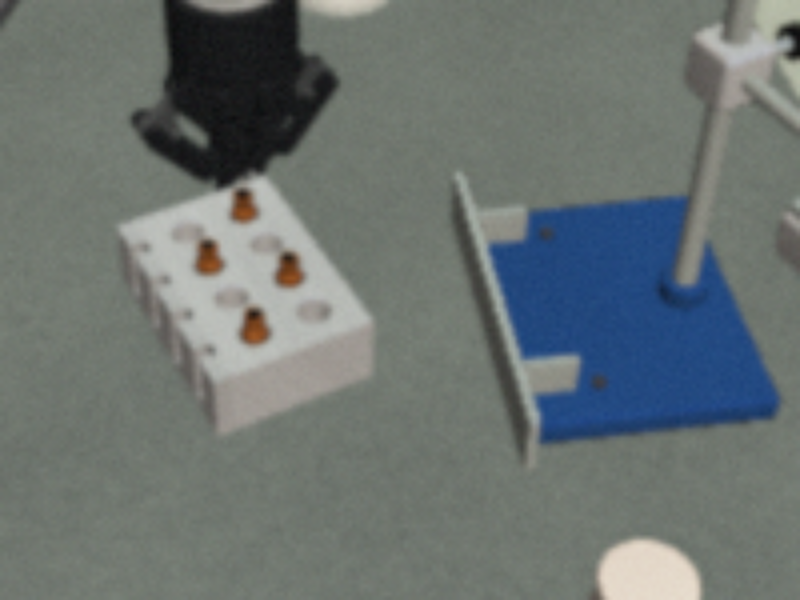

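View pics/mc4.png

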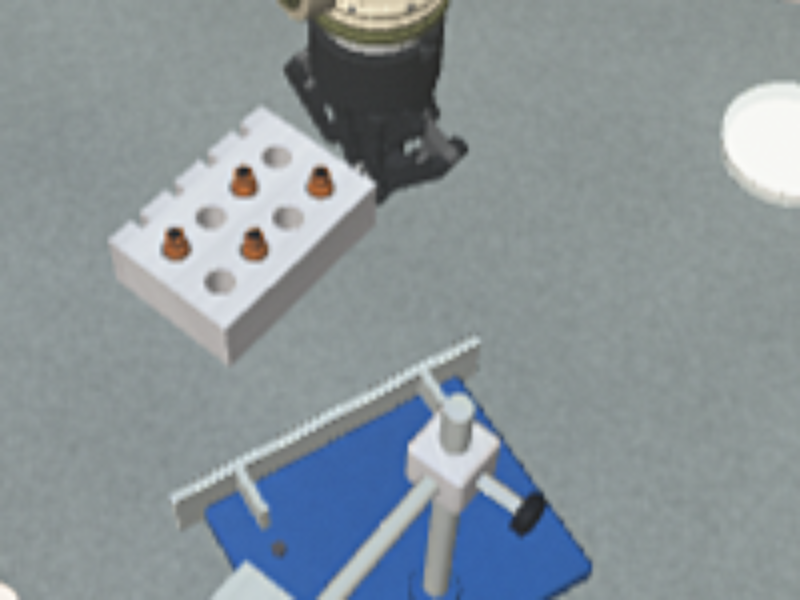

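```bash
cat >> ov.py <<'E'
def joint(k,side,scene,p0=[560,-30,.4],k4=4.,os=(210,160),oc=(190,150)):
    ds,dc=load(f'side{k}.png'),load(f'scene{k}.png')
    idx=[3,2,1,0] # WL WR BR BL
    def res(p):
        o=[]
        for d,uv,of in((ds,side,os),(dc,scene,oc)):
            for i,q in zip(idx,uv):
                if q is not None:o.append(pix(d,world(p,LB[[i]]))[0]-(np.array(q)/k4+of))
        return np.ravel(o)
    f=least_squares(res,p0);return f.x,f.fun.round(1)
E
python3 - <<'E'
from ov import *
b,e=joint(4,[(118,226),(215,374),(373,320),(268,178)],[(262,107),(110,243),(229,328),(377,183)]);print(b,e)
P=np.array([557.7,56.3]);c,s=np.cos(b[2]),np.sin(b[2]);q=P-b[:2];print('tool in body',c*q[0]+s*q[1],-s*q[0]+c*q[1])
E
```

```text
[ 5.50379644e+02 -2.89585914e+01  3.24691608e-01] [ 0.2 -1.3  0.2  0.8  0.6 -0.9 -0.3 -1.8 -0.7 -0.4 -0.6 -0.5 -0.8  0.6
 -0.3  0.3]
tool in body 34.136760216161186 78.46844341251986
```

```bash
python3 -m pendant '[0,0,0.3,-0.05,0.04,0,0, 0,0,0.6,-0.1,0.09,0,0, 0,0,0.9,-0.15,0.13,0,0, 0,0,1.2,-0.2,0.17,0,0, 0,0,1.5,-0.25,0.21,0,0, 0,0,1.8,-0.3,0.25,0,0, 0,0,2.1,-0.36,0.3,0,0, 0,0,2.4,-0.41,0.34,0,0, 0,0,2.7,-0.47,0.37,0,0, 0,0,3.0,-0.53,0.4,0,0]'
python3 st.py 5
```

```text
t: 5.9
position: [585.8, 37.4, 16.3]
eef_rot: [[-0.007, 1.0, -0.0], [1.0, 0.007, 0.002], [0.002, -0.0, -1.0]]
force: [-0.2, 7.3, 1.1]
grip_width: 0.1
```

View pics/ms5.png

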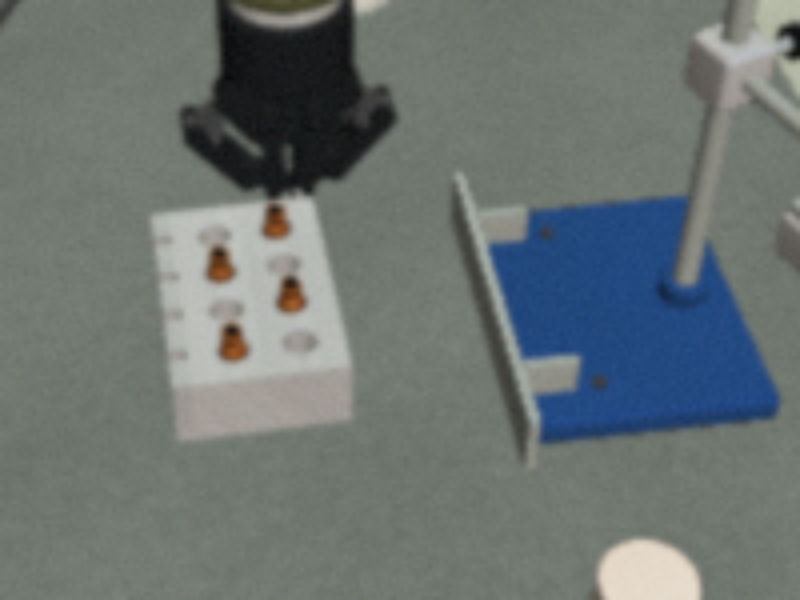

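View pics/mc5.png

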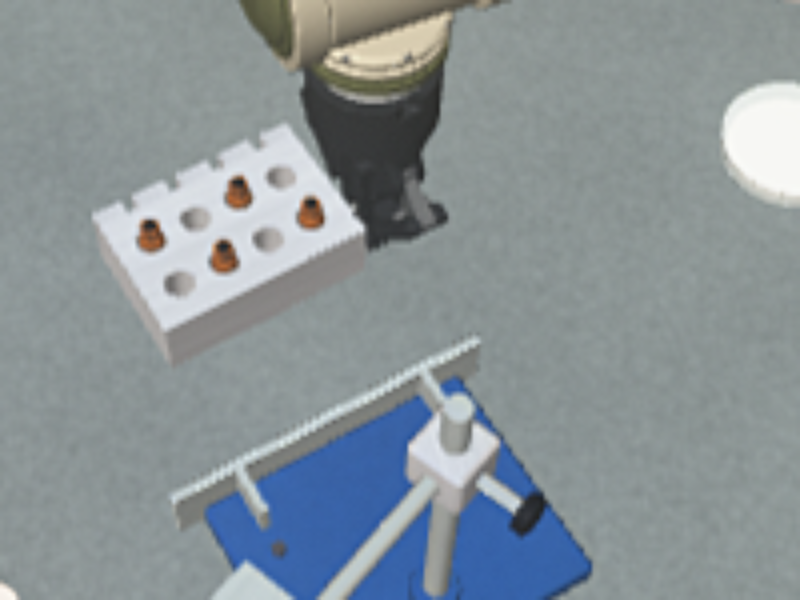

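Run:
```python
from ov import *
b,e=joint(5,[(151,215),(172,385),(350,365),(316,200)],[(291,124),(94,216),(166,332),(364,229)]);print(b,e)
P=np.array([585.8,37.4]);c,s=np.cos(b[2]),np.sin(b[2]);q=P-b[:2];print('tool in body',c*q[0]+s*q[1],-s*q[0]+c*q[1])
print(sensors.observe()['joint_pos'])
```

```text
[ 5.51799839e+02 -4.14446003e+01 -4.84833003e-03] [ 0.7 -1.4  0.  -0.5  0.6 -0.6 -0.2 -1.8 -1.5 -0.2 -1.  -0.4 -0.9 -0.1
  0.   0.5]
tool in body 33.6174983486007 79.00851694283548
[-0.13915525  0.67433675  1.46584531  0.00182766  1.00107747 -0.14697314]
```

```bash
python3 -m pendant '[0,0,0,0.05,0,0,0, 0,0,0,0.15,0,0,0, 0,0,0,0.3,0,0,0, 0,0,0,0.45,0,-0.2,0, 0,0,0,0.5,0,-0.6,0, 0,0,0,0.5,0,-1.1,0, 0,0,0,0.5,0,-1.6,0, 0,0,0,0.5,0,-2.0,0, 0,0,0,0.5,0,-2.2,0]'
python3 -m pendant '[0,0,-0.8,-0.15,-0.15,0,0, 0,0,-1.7,-0.4,-0.4,0,0, 0,0,-2.6,-0.65,-0.7,0,20, 0,0,-3.6,-0.9,-1.0,0,40, 0,0,-4.6,-1.15,-1.3,0,60, 0,0,-5.6,-1.4,-1.55,0,80, 0,0,-6.6,-1.65,-1.8,0,100, 0,0,-7.6,-1.85,-2.0,0,100, 0,0,-8.5,-2.0,-2.1,0,100, 0,0,-9,-2.07,-2.14,0,100]'
python3 -m pendant '[0,0,-1,0,0,0,100, 0,0,-2,0,0,0,100, 0,0,-3,0,0,0.2,100, 0,0,-4,0,0,0.5,100, 0,0,-5,0,0,0.9,100, 0,0,-5.7,0,0,1.3,100, 0,0,-6,0,0,1.5,100, 0,0,-6,0,0,1.5,100]'
```

```text
t: 6.9
position: [586.1, 61.6, 128.9]
eef_rot: [[-0.009, 1.0, 0.003], [1.0, 0.009, -0.0], [-0.0, 0.003, -1.0]]
force: [-0.6, 0.3, -0.6]
grip_width: -0.0
t: 7.9
position: [478.8, -43.5, 126.3]
eef_rot: [[-0.816, 0.579, -0.001], [0.579, 0.816, 0.0], [0.001, -0.0, -1.0]]
force: [0.4, 0.4, -0.4]
grip_width: 85.1
t: 8.7
position: [478.7, -42.8, 50.2]
eef_rot: [[-1.0, -0.009, -0.003], [-0.009, 1.0, 0.001], [0.003, 0.001, -1.0]]
force: [-0.1, 0.2, 0.6]
grip_width: 85.5
```

```bash
python3 -m pendant '[0,0,-0.05,0,0,0.2,100, 0,0,-0.1,0,0,0.45,100, 0,0,-0.1,0,0.02,0.7,100, 0,0,-0.1,0,0.02,0.84,100, 0,0,-0.1,0,0.02,0.86,100]'
python3 st.py 6
```

```text
t: 9.2
position: [479.3, -42.2, 7.9]
eef_rot: [[-1.0, -0.019, -0.001], [-0.019, 1.0, 0.0], [0.001, 0.0, -1.0]]
force: [0.4, 0.1, -0.3]
grip_width: 85.4
```

View pics/ms6.png

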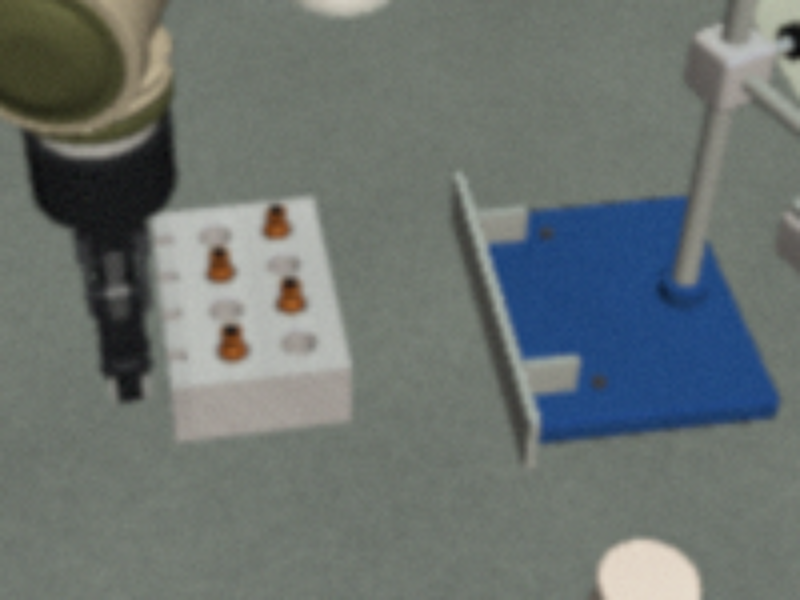

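View pics/mc6.png

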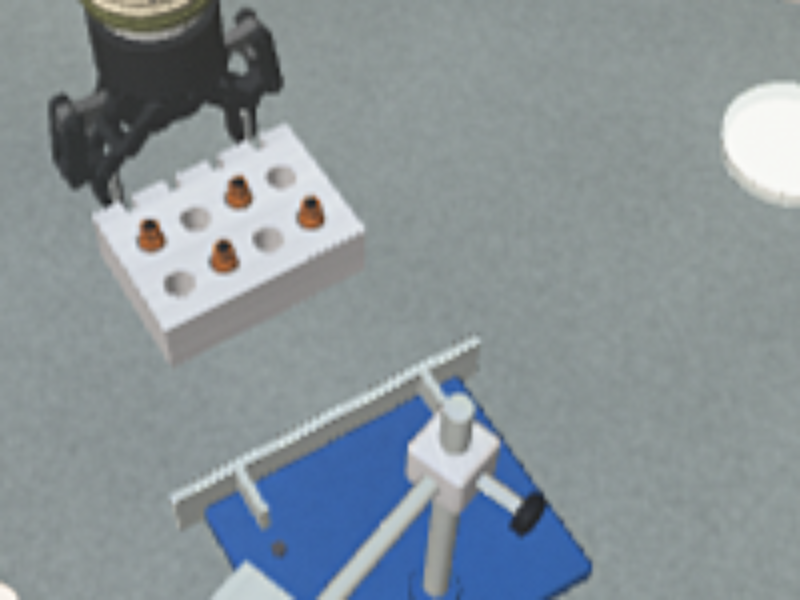

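```bash
python3 -m pendant '[0,0,0.1,0,0,0,65, 0,0,0.2,-0.02,0,0,65, 0,0,0.2,-0.06,0.01,0,65, 0,0,0.2,-0.12,0.02,0,65, 0,0,0.2,-0.16,0.02,0,65, 0,0,0.2,-0.2,0.02,0,65, 0,0,0.2,-0.2,0.02,0,65]'
python3 -m pendant '[0,0,0.1,-0.04,0,0,65, 0,0,0.2,-0.09,0,0,65, 0,0,0.3,-0.15,0,0,65, 0,0,0.4,-0.21,0,0,65, 0,0,0.3,-0.27,0,0,65, 0,0,0.1,-0.33,0,0,65, 0,0,-0.1,-0.39,0,0,65, 0,0,-0.3,-0.45,0,0,65, 0,0,-0.4,-0.51,0,0,65, 0,0,-0.3,-0.57,0,0,65]'
python3 st.py 7
```

```text
t: 10.0
position: [489.7, -41.1, 8.3]
eef_rot: [[-1.0, 0.002, 0.0], [0.002, 1.0, -0.0], [-0.0, -0.0, -1.0]]
force: [-0.1, -0.0, -0.7]
grip_width: 55.1
t: 11.0
position: [514.4, -40.5, 7.8]
eef_rot: [[-1.0, -0.029, -0.009], [-0.03, 1.0, 0.002], [0.009, 0.002, -1.0]]
force: [-15.6, 1.8, 8.4]
grip_width: 55.5
```

View pics/ms7.png

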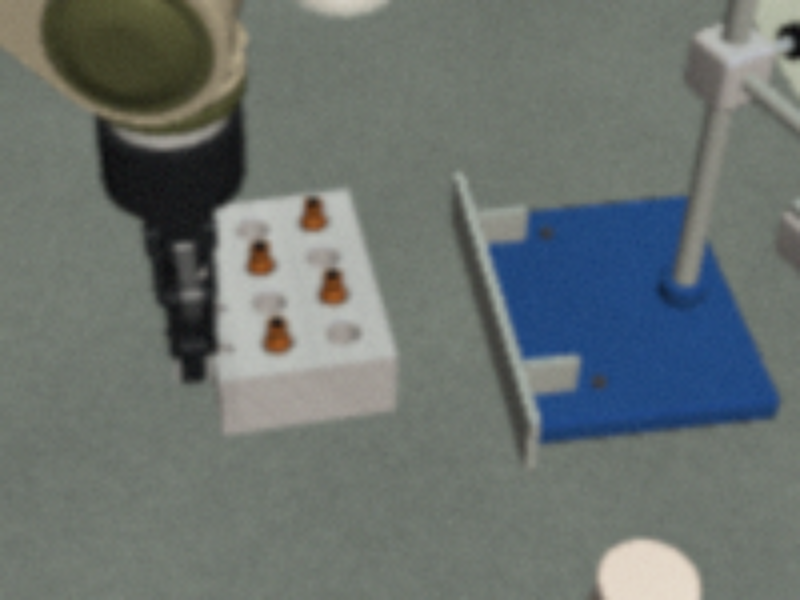

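View pics/mc7.png

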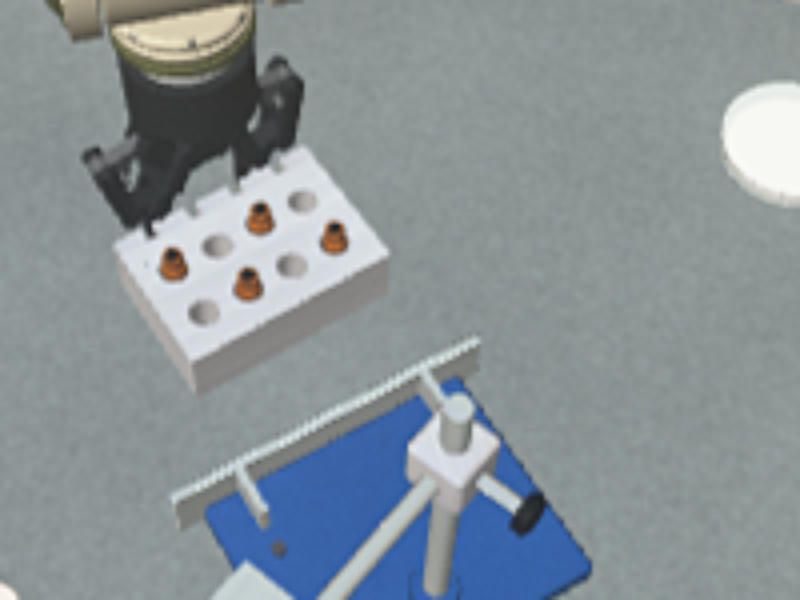

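```bash
python3 - <<'E'
from ov import *
b,e=joint(7,[None,(220,378),(394,357),(349,190)],[(307,149),(117,243),(193,360),(388,252)],[570,-40,0]);print(b,e)
print(sensors.observe()['position'],sensors.observe()['force'])
E
python3 -m pendant '[0,0,0.1,-0.04,0,0,65, 0,0,0.3,-0.09,0,0,65, 0,0,0.5,-0.14,0,0,65, 0,0,0.7,-0.19,0,0,65, 0,0,0.7,-0.24,0,0,65, 0,0,0.5,-0.29,0,0,65, 0,0,0.3,-0.34,0,0,65, 0,0,0.1,-0.39,0,0,65, 0,0,0.1,-0.44,0,0,65, 0,0,0.3,-0.49,0,0,65]'
python3 st.py 8
```

```text
[ 5.75232201e+02 -3.85273575e+01  1.65123585e-02] [-0.3 -0.8  0.8 -1.2  0.4 -1.3 -0.5 -0.8 -1.5 -0.2 -1.   0.3  0.3  0.6]
[514.92361409 -40.4373559    7.79377671] [-11.69325141   0.15916467   5.65654728]
t: 12.1
position: [539.1, -39.6, 7.6]
eef_rot: [[-1.0, 0.002, -0.008], [0.002, 1.0, 0.002], [0.008, 0.002, -1.0]]
force: [-12.8, 3.5, 5.1]
grip_width: 55.5
```

View pics/ms8.png

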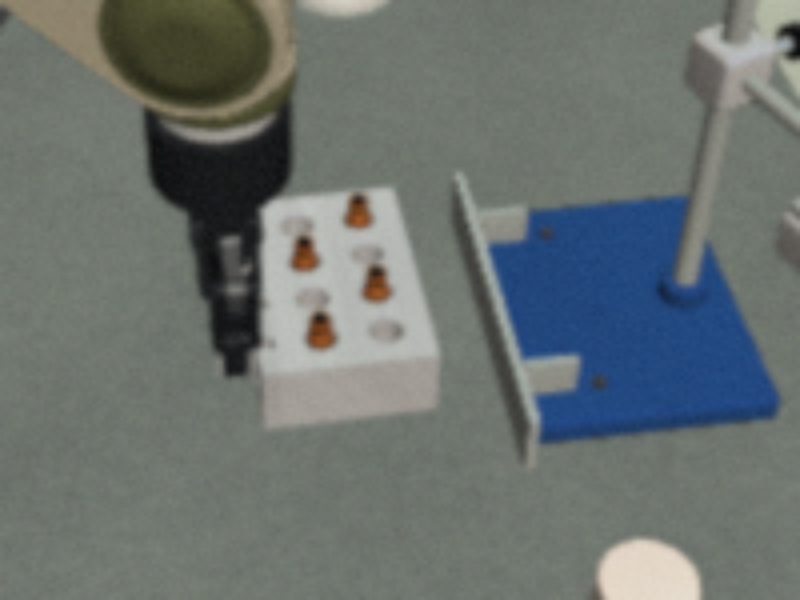

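View pics/mc8.png

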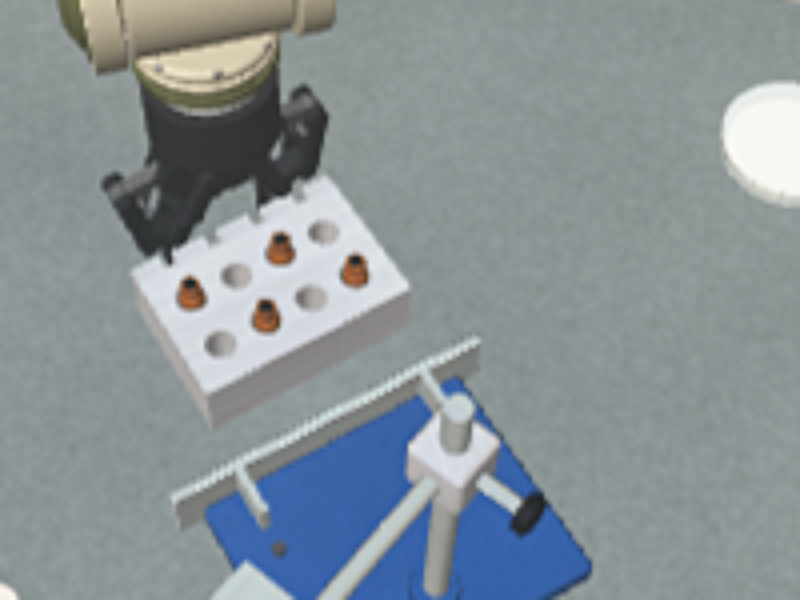

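```bash
python3 -m pendant '[0,0,0.2,-0.05,0,0,65, 0,0,0.3,-0.1,0,0,65, 0,0,0.3,-0.16,0,0,65, 0,0,0.1,-0.22,0,0,65, 0,0,-0.1,-0.28,0,0,65, 0,0,-0.2,-0.34,0,0,65, 0,0,-0.1,-0.4,0,0,65, 0,0,0,-0.46,0,0,65, 0,0,0.1,-0.51,0,0,65, 0,0,0.1,-0.56,0,0,65]'
python3 st.py 9
```

```text
t: 13.2
position: [567.1, -39.6, 7.5]
eef_rot: [[-1.0, 0.013, -0.009], [0.013, 1.0, 0.002], [0.009, 0.002, -1.0]]
force: [-13.8, 0.2, 4.7]
grip_width: 55.2
```

View pics/ms9.png

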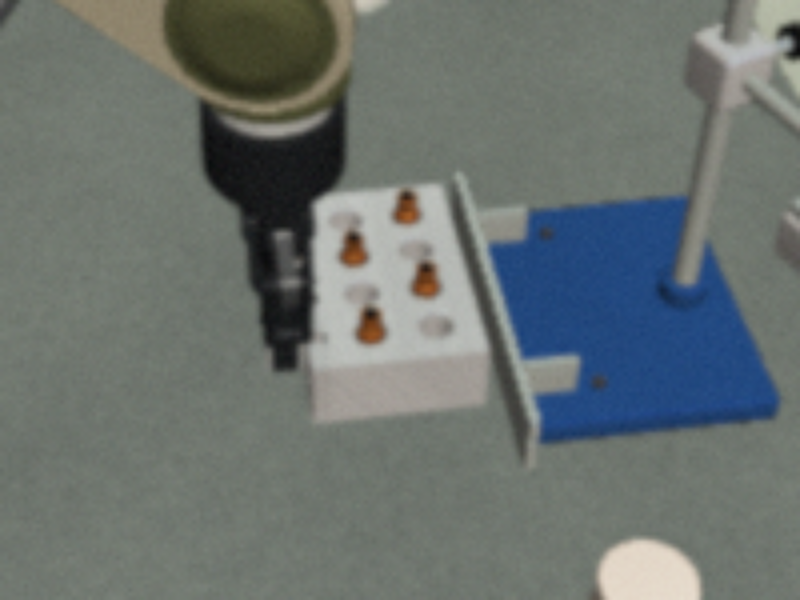

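View pics/mc9.png

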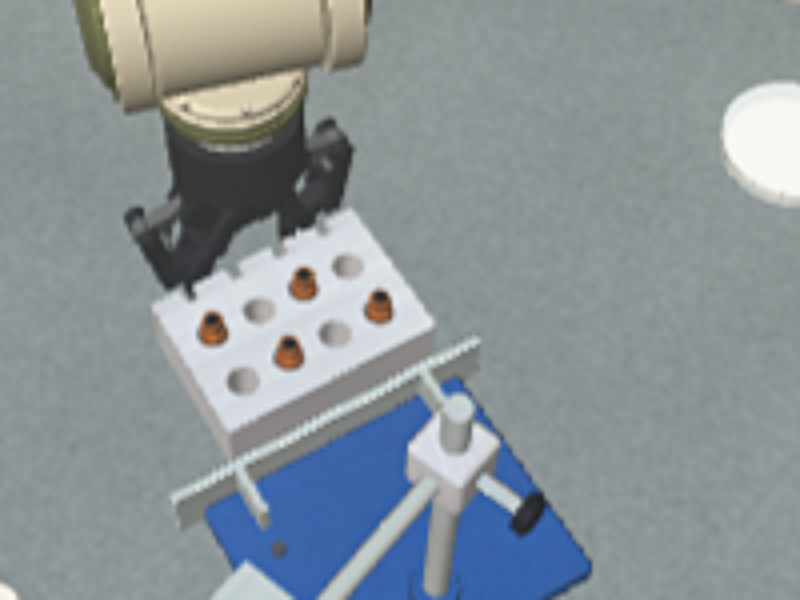

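```bash
python3 -m pendant '[0,0,0,-0.03,0,0,65, 0,0,-0.05,-0.06,0,0,65, 0,0,-0.1,-0.09,0,0,65, 0,0,-0.1,-0.12,0,0,65, 0,0,-0.1,-0.14,0,0,65, 0,0,-0.1,-0.16,0,0,65, 0,0,-0.1,-0.18,0,0,65, 0,0,-0.1,-0.2,0,0,65]'
python3 -m pendant '[0,0,0,-0.02,0,0,65, 0,0,0,-0.03,0,0,65, 0,0,0,-0.04,0,0,65]'
```

```text
t: 14.1
position: [577.1, -40.0, 7.5]
eef_rot: [[-1.0, 0.002, -0.009], [0.002, 1.0, 0.001], [0.009, 0.001, -1.0]]
force: [-12.8, 0.4, 4.5]
grip_width: 55.5
t: 14.4
position: [578.5, -40.0, 7.5]
eef_rot: [[-1.0, 0.002, -0.01], [0.002, 1.0, 0.002], [0.01, 0.002, -1.0]]
force: [-17.5, -1.0, 6.9]
grip_width: 55.6
```

```bash
python3 -m pendant '[0,0,0,-0.01,0,0,65, 0,0,0,-0.02,0,0,65, 0,0,0,-0.03,0,0,65]'
python3 -m pendant '[0,0,0,-0.01,0,0,65, 0,0,0,-0.02,0,0,65, 0,0,0,-0.02,0,0,65]'; python3 st.py 10
```

```text
t: 14.7
position: [578.6, -39.9, 7.5]
eef_rot: [[-1.0, 0.002, -0.013], [0.002, 1.0, 0.002], [0.013, 0.002, -1.0]]
force: [-24.5, -1.0, 12.1]
grip_width: 55.5
t: 15.0
position: [578.6, -39.8, 7.5]
eef_rot: [[-1.0, 0.003, -0.016], [0.003, 1.0, 0.002], [0.016, 0.002, -1.0]]
force: [-27.0, -0.9, 14.2]
grip_width: 55.7
```

View pics/ms10.png

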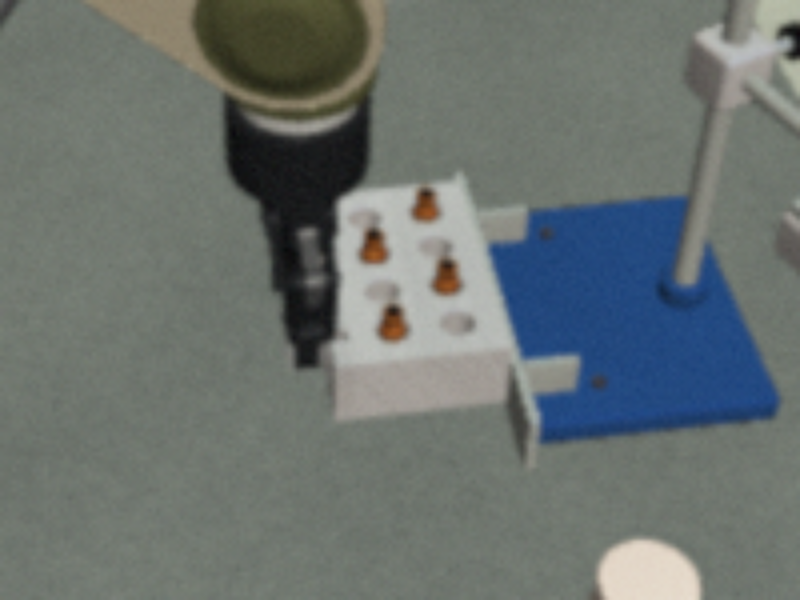

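View pics/mc10.png

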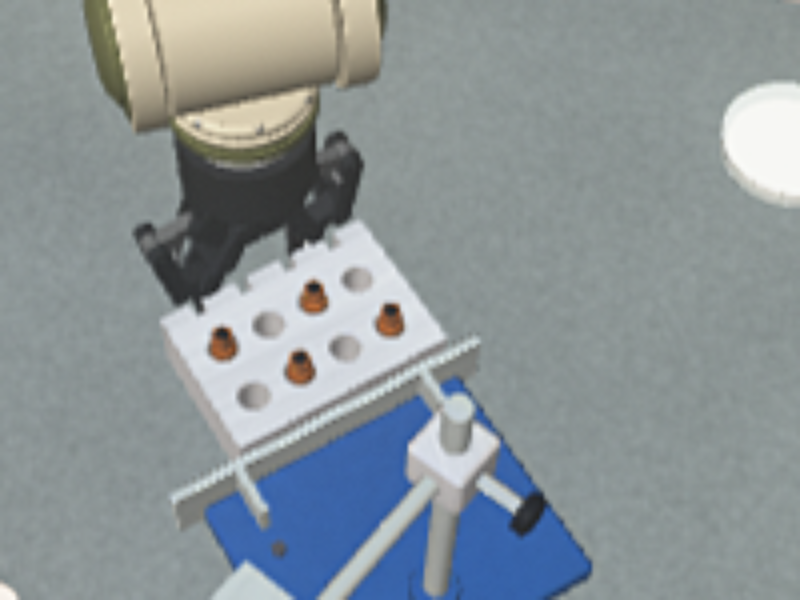

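```bash
python3 -m pendant '[0,0,0.15,0,0,0,65, 0,0,0.3,0,0,0,65, 0,0,0.15,0,0,0,65, 0,0,-0.1,0,0,0,65, 0,0,-0.3,0,0,0,65, 0,0,-0.3,0,0,0,65]'
python3 -m pendant '[0,0,0.15,0,0,0,65, 0,0,0.3,0,0,0,65, 0,0,0.3,0.02,0,0,65, 0,0,0.3,0.05,0,0,65, 0,0,0.3,0.08,0,0,65, 0,0,0.3,0.11,0,0,65, 0,0,0.3,0.16,0,0,65, 0,0,0.3,0.25,0,0,65, 0,0,0.3,0.4,0,0,65, 0,0,0.3,0.6,0,0,65]'
python3 -m pendant '[0,0,0,0.3,0,-0.1,65, 0,0,0,0.6,0,-0.4,65, 0,0,0,0.9,0,-0.8,65, 0,0,0,1.1,0,-1.3,65, 0,0,0,1.2,0,-1.9,65, 0,0,0,1.2,0,-2.4,65, 0,0,0,1.2,0,-2.7,65, 0,0,0,1.2,0,-2.8,65, 0,0,0,1.2,0,-2.8,65]'
python3 st.py 11
```

```text
t: 15.7
position: [578.0, -39.6, 7.4]
eef_rot: [[-0.999, -0.028, -0.017], [-0.028, 1.0, 0.003], [0.017, 0.003, -1.0]]
force: [-28.8, -0.7, 14.7]
grip_width: 55.5
t: 16.7
position: [554.4, -41.6, 8.3]
eef_rot: [[-1.0, 0.002, 0.0], [0.002, 1.0, -0.0], [-0.0, -0.0, -1.0]]
force: [-0.7, 0.1, 0.2]
grip_width: 55.3
t: 17.6
position: [494.6, -41.4, 148.5]
eef_rot: [[-1.0, 0.002, 0.001], [0.002, 1.0, -0.0], [-0.001, -0.0, -1.0]]
force: [0.1, 0.2, 0.0]
grip_width: 55.7
```

View pics/ms11.png

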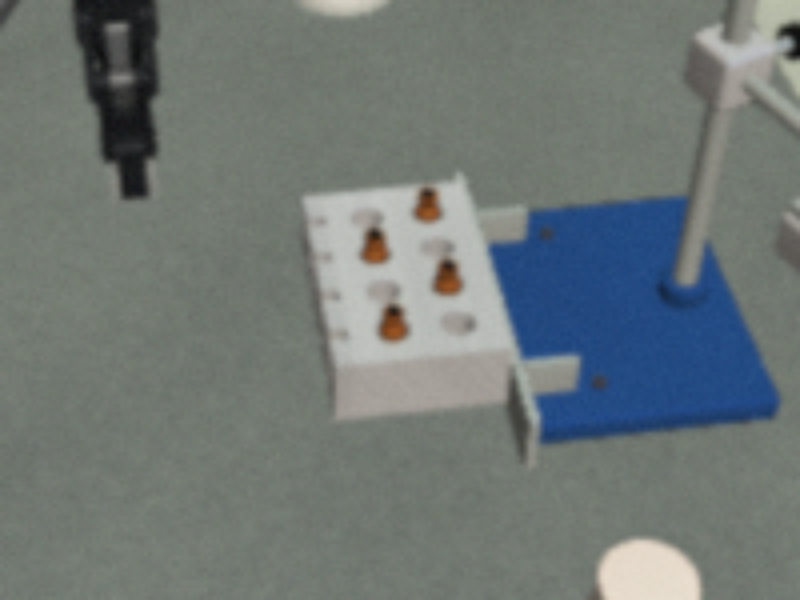

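View pics/mc11.png

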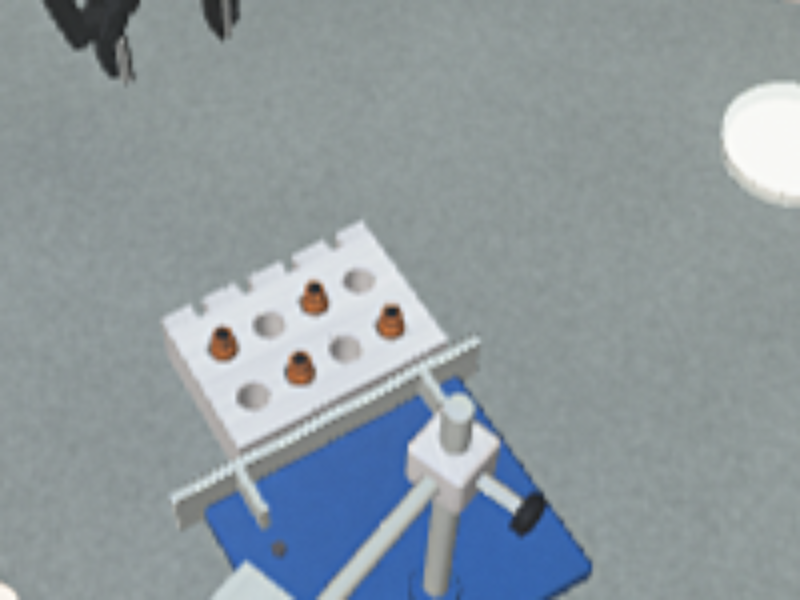

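```bash
python3 -m pendant '[0,0,0,0,0,-0.3,65, 0,0,0,-0.1,0,-0.7,65, 0,0,0,-0.3,0,-1.1,65, 0,0,0,-0.6,0,-1.5,65, 0,0,0,-0.9,0,-1.9,65, 0,0,0,-1.2,0,-2.2,65, 0,0,0,-1.4,0,-2.4,65, 0,0,0,-1.5,0,-2.5,65, 0,0,0,-1.5,0,-2.5,65]'
python3 st.py 12
python3 - <<'E'
from h import *
d=snap('wrist','wrist12.png');print(d['pose'].round(2))
E
```

```text
t: 18.6
position: [570.2, -41.6, 272.5]
eef_rot: [[-1.0, 0.002, -0.001], [0.002, 1.0, 0.0], [0.001, 0.0, -1.0]]
force: [-0.5, -0.5, 0.4]
grip_width: 55.5
[[ 0.0000e+00  9.5000e-01  3.0000e-01  4.9166e+02]
 [ 1.0000e+00 -0.0000e+00  0.0000e+00 -4.1930e+01]
 [ 0.0000e+00  3.0000e-01 -9.5000e-01  4.1504e+02]
 [ 0.0000e+00  0.0000e+00  0.0000e+00  1.0000e+00]]
```

View pics/wrist12.png

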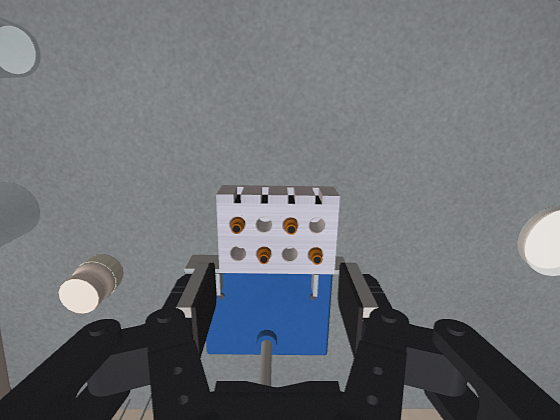

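View pics/scene12.png

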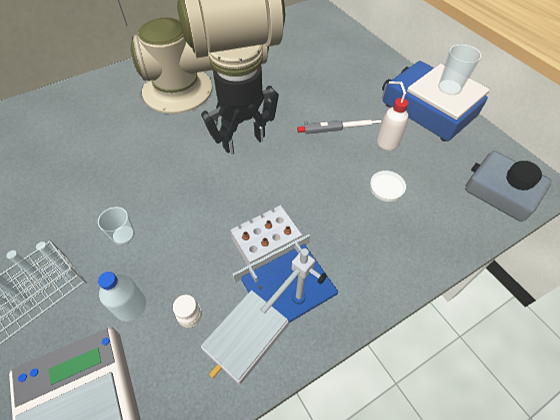

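Run:
```python
from ov import *
ov('wrist12.png',[640.3,-38.5,0],[688.3,-55.5,-.003],'o12.png',(175,170,365,290),4.2)
cv2.imwrite('pics/z12.png',cv2.resize(cv2.imread('pics/wrist12.png')[170:290,175:365],None,fx=4.2,fy=4.2,interpolation=cv2.INTER_CUBIC))
```

```text
(no output)
```

View pics/z12.png

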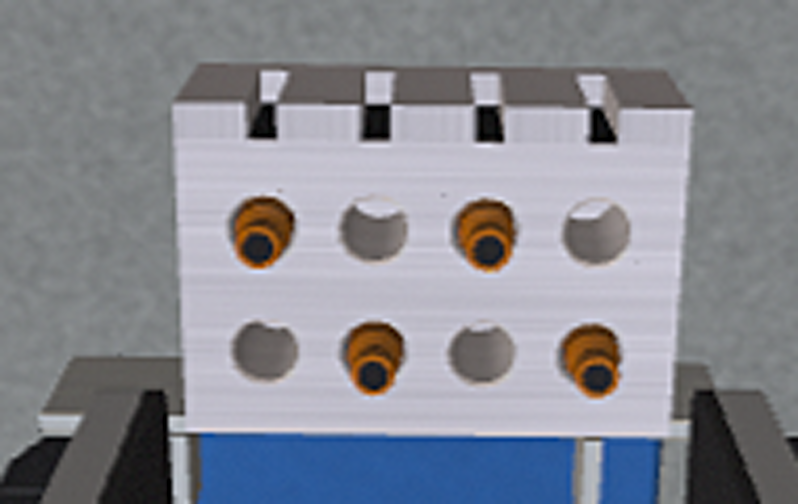

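View pics/o12.png

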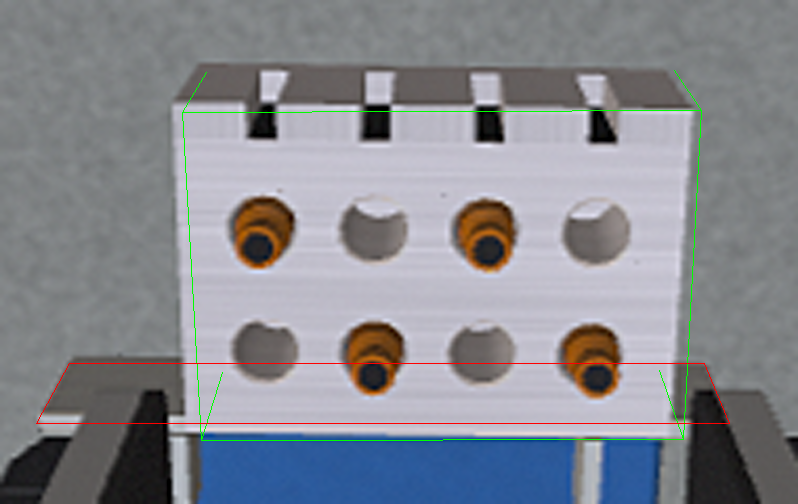

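Run:
```python
from ov import *
d=load('wrist12.png');o=np.array([175,170]);g=lambda l:np.array(l)/4.2+o
print(fit(d,LB,g([(674,437),(187,432),(174,104),(692,108)])[[0,1,2,3]],[640,-40,0]))
for u,v,z in[(66,357,0),(712,365,0),(42,415,40)]: print(ray(d,*g((u,v)),z))
print(joint(12,[(304,197),(337,362),(513,347),(461,183)],[(362,221),(162,322),(238,445),(448,338)],[640,-40,0]))
ov('side12.png',[640.3,-41,-.003],[688.3,-55.5,-.003],'o12s.png',(210,160,410,310),4)
```

```text
(array([ 6.39291815e+02, -4.07220830e+01, -1.16328382e-02]), array([-0.6, -0.2,  0.4,  0.2, -0.1, -0.1,  0.3, -0. ]))
[ 686.40988869 -155.72691925    0.        ]
[6.89910106e+02 4.77532151e+01 5.68434189e-14]
[ 685.92047506 -153.11726336   40.        ]
(array([ 6.39898726e+02, -4.06000039e+01, -1.34332169e-02]), array([-0.3, -1.2, -0.2,  0. ,  0.1, -0.9,  0.2, -1.5, -0.4,  0.1, -0.9,
       -0.6, -0.2,  1.1, -0.4,  0.6]))
```

View pics/o12s.png

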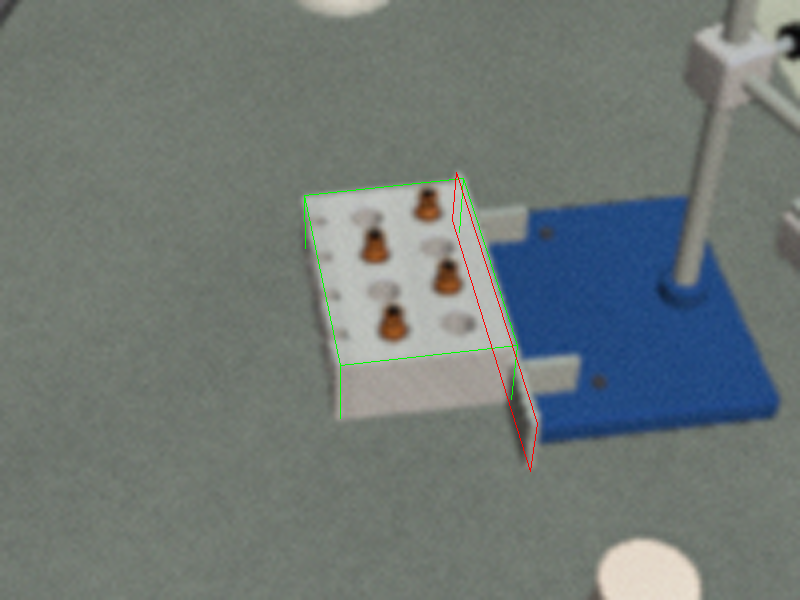

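Run:
```python
from h import *
a=cv2.imread('pics/scene0.png').astype(int);b=cv2.imread('pics/scene12.png').astype(int)
m=(np.abs(a-b).max(2)>60).astype(np.uint8);n,_,st,_=cv2.connectedComponentsWithStats(m)
print(st[1:][st[1:,4]>25])
print(sensors.observe()['force']);job.job_done()
```

```text
[[ 185    0   31   58 1023]
 [ 209    0   61   67 1185]
 [ 282    0   19   29  307]
 [ 271   30   12   12   30]
 [ 234   43   53   50  923]
 [ 287   42   13   12   76]
 [ 263   45    4   11   30]
 [ 201   67   54   87 1757]
 [ 267   97   11   24   71]
 [ 258  100    6   14   36]
 [ 261  119   23   40  549]
 [ 254  124    7   18   53]
 [ 231  174   71   88 2813]]
[ 0.07976533  0.10855718 -0.70872633]
the job is handed in; nothing more can be done
```

The block now sits with its plain back against the fence and its window slots facing away from it. I handed the job in at about 19 s of the 72 s allowed.

**What I did:**
- With the fingers shut, I pushed the back-left corner round through about 53°.
- I then put both fingertips on the window face, with a slight yaw so that each side led in turn, and pushed the block onto the fence.
- Nothing was gripped or lifted. The highest wrist force I read was about 32 N, while seating the block.

**Last checks:**
- **Seating:** The block stopped dead on the fence. From the images its yaw is −0.012 to −0.013 rad. My last fence reading is about −0.017 rad, and my first one, taken with the fence partly hidden, was −0.003 rad. The back lies within about 1 mm of the fence face. All of this is within measuring error, so I could not confirm a perfect zero gap from the images.
- **Ends:** The block lies inside the fence by about 17 mm at the +y end and 47 mm at the −y end.
- **Vials and bench:** All four vials are in their wells. A before-and-after picture comparison shows changes only at the arm and the block.
- **Robot:** The arm is clear, with the fingertips about 270 mm above the bench and no contact force.
- **Push force:** During the straight push and the seating I saw an upward force on the tool (about 5–15 N), which I took to be friction at the fingertips. No tipping showed in the pictures, but I had no direct measure of tilt.

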